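# Inspect a gilded drum and put it in its display case

## Robot

A 6-joint arm with a two-finger parallel gripper is mounted at the origin on the work surface. World frame = base frame: x ahead of the robot, y to its left, z up, the work surface at z = 0. Lengths are in m, angles in rad, forces in N, time in s.
With the tool pointing down it reaches from about 0.35 to 0.95 m from the base axis. Payload 17.4 kg.
Tool frame: the origin (TCP) lies between the finger pads; the fingertips stand 17 mm ahead of it and the grasp point (between the pads) lies 2 mm behind it; z points along the fingers, y is the line along which they close (so a half turn about z gives the same grasp; the last joint's range is limited). The gripper opens to 93 mm and grips with 3 to 60 N. Pads are 15 mm wide; open, the fingers measure 128 mm over their backs; the gripper's body (75 mm by 188 mm) begins 65 mm behind the grasp point.
Start: joints at [-1.27, 0.116, 1.442, -0, 1.584, -0.038], TCP at [0.224, -0.637, 0.236] pointing down, gripper open.
Joint ranges: [-2.83, 2.83], [-0.83, 2.19], [0.07, 2.5], [-1.14, 4.28], [0.01, 3], [-2.97, 2.97]. Speed limits (rad/s): [1.89, 1.89, 2.22, 3.14, 3.14, 3.14].

## Interface

Orientations are given as [roll, pitch, yaw] about the fixed x, y, z axes, in that order (R = Rz(yaw) Ry(pitch) Rx(roll)).
In Python, from workcell import bot gives the robot as it stands.
- The arm moves only by the tool step_arm, never from a script. Its arguments are lists of equal length, an entry for each row: "rotation": the turn, a rotation vector about the tool's x, y, z in degrees, a list of three; "linear": the shift along the tool's x, y, z in mm, a list of three; "hand": the finger opening in mm, from 0 to 93. In form: {"rotation": [[wx, wy, wz], ...], "linear": [[x, y, z], ...], "hand": [hand, ...]}. A call has exactly 5 rows; each row is the pose to reach, as a shift and turn from the pose commanded when the call began, along the tool's axes at that moment; what a row does not reach only later rows make up. A row lasts 1/12 s, in which the tool goes at most 41.7 mm and 7.16 degrees, less where a joint would pass 70% of its speed; a pose out of reach is approached as far as the arm can. A call with a gripper value outside its range is refused whole. The fingers move at their own pace and stop on an object; "grip_force" is the grip in N (left out, the last holds). Time passes only in rows, so rows that repeat a pose let the fingers close, or fill a call up. It gives the time, the measured TCP pose, the force, the opening and the grip force at its end, in the units of the state.
- bot.sense(): the state, without advancing time (a new reading comes with each control period).
- bot.camera(name): name is "scene" or "top"; returns a dict with "color" (480x640x3 uint8, blue, green, red), "fx", "fy", "cx", "cy" (pixels), "k1" (the pictures are not rectified: a ray, as slopes to the right and down, at radius r is drawn at 1 + k1 r^2 times it, then the intrinsics apply), "world_to_cam" (4x4, takes a point from world to camera coordinates). Camera axes: x right, y down, z forward; pixel columns grow to the right and rows downward; lengths in m; the calibration is good to about 2 mm. A picture is of the moment at which its call begins. There is no depth.
- bot.job_done(): hands the job in; it is judged then, once.
The state is a dict: "clock": time; "joint_positions": joint angles; "dq": joint speeds; "tau": joint torques, N m; "eef_pos": TCP position; "ee_rot": TCP orientation; "force": force on the tool from outside, world axes, zero at the start; "ft_torque": the same for the moment, N m; "finger_gap": opening from 0.0 (shut) to 1.0 (fully open); "grip_force": force on a finger pad.
Only numpy, scipy, OpenCV 4.12 (cv2) and the standard library are available. Lean on these libraries where they do the work, as an engineer would, in place of code of your own. Each camera call takes 0.05 s, during which the arm holds its last target. There are 200 camera calls.

## Task

Pick up the gilded drum with the three enamel medallions and show them to the inspection camera in the order red, green, blue: hold the drum upright with the medallion at the camera's focus point, facing the lens squarely, and keep it still for a second each time. Then set the drum down gently in the middle of the display case, upright, with the red medallion facing the case's folding front, let go, and fold that front up until it is fully upright. Do not bump the camera, tip the drum over, or disturb the other things on the table.

Things in the scene. Friction and masses are not known exactly. Their poses are not given: they have to be found in the camera images.
- drum: gilded drum to inspect, round, 74 mm tall, about 0.35 kg: foot diameter 60, waist 50, cylindrical rim band of diameter 62 from 52 to 74 mm up (grip it there from above, any yaw). Medallions on the waist: red on its +x side, green at +120 degrees (counter-clockwise from above), blue at +240; a dot of the same colour on the top above each. Origin: centre of the underside; z up
- medal_red: red round medallion, 23 mm across, on the drum's waist; origin: centre of its face, 27.5 mm from the drum's axis and 24 mm above its underside; its x axis points outwards from the drum, z up
- medal_green: green medallion, as the red one
- medal_blue: blue medallion, as the red one
- camera: fixed inspection camera: grey 50 mm head on a post, top at 155 mm, on a black plate 230 x 110 x 6 mm with a white cross; black lens faces its -x (roughly to the robot), lens front 84 mm from the origin along +x. Origin: on the table under the cross; x points from the cross to the camera, z up
- focus (a point): the camera's focus point: straight above the white cross, at lens height, 130 mm above the table and 84 mm in front of the lens
- case: fixed black display case, 150 x 150 mm outside, back and side walls 5 mm thick, 66 mm high, no roof; red felt floor 6 mm above the table, a thin gold square marks its middle. Its front (-x side, to the robot) is a folding panel with a brass nameplate. Origin: centre of the underside; x from front to back
- case_floor (a point): middle of the case's floor, on the felt
- front (a joint): angle of the case's folding front panel (150 wide, 60 high, 5 mm thick, stiff hinge along its lower edge, stays where it is left): 0 is upright and closed (a stop), growing as it leans outwards to the case's -x; 1.3 is nearly flat
- front_hinge (a point): middle of the panel's hinge line, along the case's y, 6 mm above the table
- front_edge (a point): middle of the panel's free (upper, gold) edge, 60 mm from the hinge; moves with the panel
- spare_a: bystander: spare gilded drum without medallions, same shape and size as the drum; origin: centre of its underside
- spare_b: bystander: second spare gilded drum without medallions; origin: centre of its underside
- plinth: bystander: black plinth with red felt top, 90 x 90 x 30 mm; origin: centre of its underside
- statuette: bystander: gilded statuette on a 60 mm square base, 146 mm tall; origin: centre of its underside
- driver: bystander: screwdriver lying flat; origin: under the tool
- giftbox: bystander: closed red gift box, 110 x 110 x 90 mm; origin: centre of its underside
- plates: bystander: dark wooden tray of brass nameplates, 80 x 120 x 30 mm; origin: centre of its underside

How it is judged:
On the way, in this order (a step that is already met when the one before it is completed fails the run):
1. the red medallion is held at the focus point, facing the lens, the drum upright and still (within 15 mm, 0.2 rad square, 0.15 rad upright, under 0.03 m/s) (distance between medal_red and focus below 0.015 m and angle between the x axis of medal_red and the x axis of camera, either way round below 0.2 rad and x of drum in the frame of camera below 0 m and angle between drum's own z axis and vertical below 0.15 rad and linear speed of drum below 0.03 m/s), for 0.5 s.
2. the green medallion is held at the focus point, facing the lens, the drum upright and still (within 15 mm, 0.2 rad square, 0.15 rad upright, under 0.03 m/s) (distance between medal_green and focus below 0.015 m and angle between the x axis of medal_green and the x axis of camera, either way round below 0.2 rad and x of drum in the frame of camera below 0 m and angle between drum's own z axis and vertical below 0.15 rad and linear speed of drum below 0.03 m/s), for 0.5 s.
3. the blue medallion is held at the focus point, facing the lens, the drum upright and still (within 15 mm, 0.2 rad square, 0.15 rad upright, under 0.03 m/s) (distance between medal_blue and focus below 0.015 m and angle between the x axis of medal_blue and the x axis of camera, either way round below 0.2 rad and x of drum in the frame of camera below 0 m and angle between drum's own z axis and vertical below 0.15 rad and linear speed of drum below 0.03 m/s), for 0.5 s.
4. the drum stands in the middle of the case, released, red medallion to the front (horizontal distance between drum and case_floor below 0.02 m and z of drum in the frame of case_floor below 0.006 m and angle between drum's own z axis and vertical below 0.08 rad and angle between the x axis of medal_red and the x axis of case, either way round below 0.3 rad and x of medal_red in the frame of case below -0.003 m and contact force between drum and the fingers below 0.2 N), for 0.2 s.
5. the front is folded fully upright (value of joint front below 0.1 rad), for 0.2 s.
At the end, for the whole second after the job is handed in: The drum stands upright (within 0.08 rad) and at rest on the case floor, released, within 20 mm of its middle, the red medallion facing the folding front within 0.3 rad, and the front stands upright within 0.1 rad (horizontal distance between drum and case_floor below 0.02 m and z of drum in the frame of case_floor below 0.006 m and angle between drum's own z axis and vertical below 0.08 rad and angle between the x axis of medal_red and the x axis of case, either way round below 0.3 rad and x of medal_red in the frame of case below -0.003 m and value of joint front below 0.1 rad and linear speed of drum below 0.01 m/s); the robot touches nothing.
It fails at once if a bystander is moved more than 25 mm (distance of any of spare_a, spare_b, plinth, statuette, driver, giftbox, plates from where it was at the start of the episode above 0.025 m).
It fails at once if the drum is dropped or banged into the case (over 45 N) (contact force between drum and case above 45 N).
It fails at once if the drum is tipped over (angle between drum's own z axis and vertical above 0.7 rad).
It fails at once if the camera is bumped (over 8 N) (contact force between camera and anything else above 8 N).
It also fails if it takes over 72 s, if anything falls off the work surface, if the arm or the gripper's body presses on something with over 40 N, if the wrist force passes 120 N, or if a joint passes its speed limit or range.

## Working session

There is one attempt and no reset: what is moved stays moved. The work goes in short steps, Python scripts to look and compute and a tool call to move; the robot and the scene stay as the last step left them, time stands still between calls to the robot, and variables do not carry over. Pictures are saved under pics/ and viewed, at most 10 in all, crops included, and the job is handed in when it is done.

Besides the shell and the picture viewer there is one more tool, called after "Request:" in YAML: its name, and indented under it one key for each argument. step_arm: Moves the arm, as the interface text tells. Its arguments: {"type":"object","properties":{"rotation":{"type":"array"},"linear":{"type":"array"},"hand":{"type":"array"},"grip_force":{"type":"number"}},"required":["rotation","linear","hand"]}

```bash
mkdir -p pics; cat > h.py <<'E'
import numpy as np,cv2,json
from workcell import bot
def snap(n,tag):
    c=bot.camera(n); cv2.imwrite(f'pics/{tag}.png',c['color'])
    np.savez(f'pics/{tag}.npz',**{k:np.array(v) for k,v in c.items()}); return c
def load(tag): return dict(np.load(f'pics/{tag}.npz'))
def ray(c,u,v):
    x,y=(u-c['cx'])/c['fx'],(v-c['cy'])/c['fy']; r=np.hypot(x,y); s=r
    for _ in range(30): s=r/(1+c['k1']*s*s)
    k=s/r if r>0 else 1
    T=c['world_to_cam'];R=T[:3,:3]
    d=R.T@np.array([x*k,y*k,1]); return -R.T@T[:3,3],d/np.linalg.norm(d)
def onz(c,u,v,z):
    o,d=ray(c,u,v); return o+d*(z-o[2])/d[2]
def tri(*a): # (c,u,v)...
    A=np.zeros((3,3));b=np.zeros(3);L=[]
    for c,u,v in a:
        o,d=ray(c,u,v);P=np.eye(3)-np.outer(d,d);A+=P;b+=P@o;L.append((o,P))
    p=np.linalg.solve(A,b); return p,[np.linalg.norm(P@(p-o)) for o,P in L]
def proj(c,p):
    q=c['world_to_cam']@np.append(p,1);x,y=q[:2]/q[2];k=1+c['k1']*(x*x+y*y)
    return np.array([c['fx']*x*k+c['cx'],c['fy']*y*k+c['cy']])
E
python3 - <<'E'
from h import *
np.set_printoptions(precision=4,suppress=True)
for n in('top','scene'):
    c=snap(n,n+'0'); print(n,c['fx'],c['k1'],-c['world_to_cam'][:3,:3].T@c['world_to_cam'][:3,3])
print(bot.sense())
E
```

```text
top 456.2276679277754 -0.037283339401868086 [0.4268 0.0138 1.6126]
scene 494.88040224774466 -0.02952130300248062 [ 1.1517 -1.0663  0.9302]
{'clock': 0.1, 'joint_positions': array([-1.2698,  0.1164,  1.4421, -0.    ,  1.584 , -0.0378]), 'dq': array([ 0.0022, -0.0012, -0.0019,  0.0007, -0.0013,  0.0006]), 'tau': array([  0.0018, -72.2892, -62.3866,   0.0782,   0.0228,  -0.0001]), 'eef_pos': array([ 0.2243, -0.6365,  0.235 ]), 'ee_rot': array([-3.1406, -0.    ,  0.3388]), 'force': array([ 0.2684, -0.9741, -0.9877]), 'ft_torque': array([-0.0051,  0.0316, -0.0001]), 'grip_force': 0.0, 'finger_gap': 0.9953564564944682}
```

View pics/top0.png

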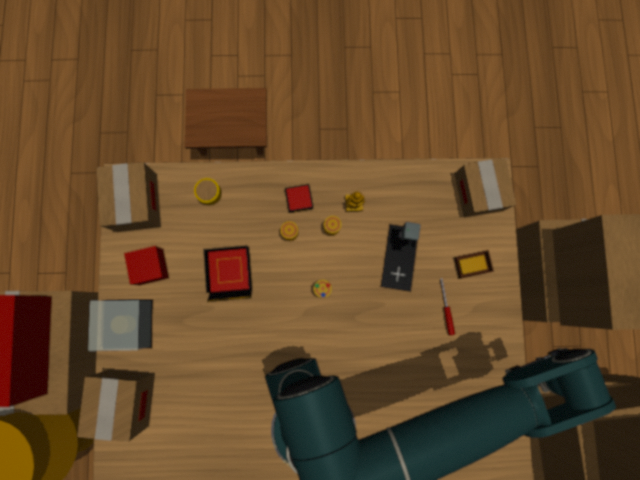

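View pics/scene0.png

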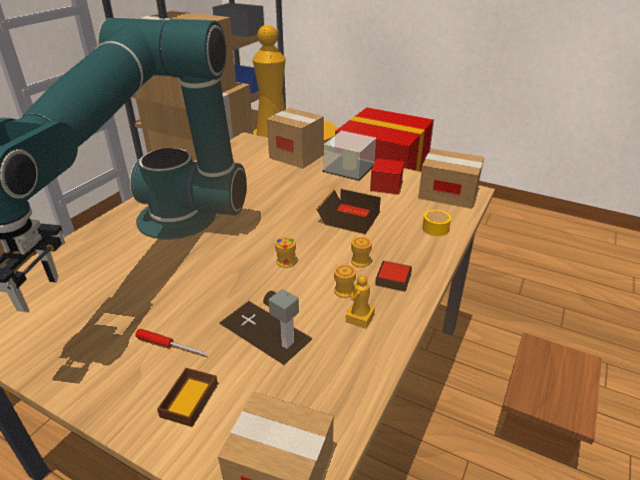

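The top picture shows the drum at (321,289), the white cross at (398,274), the camera head at (411,231) and the case at (229,272). In the scene picture the drum is at (286,251), the cross at (249,320) and the case at (350,210). Next I'll enlarge both.

```bash
python3 - <<'E'
import cv2,numpy as np
t=cv2.imread('pics/top0.png');s=cv2.imread('pics/scene0.png')
def cr(i,u,v,w,h,k): return cv2.resize(i[v:v+h,u:u+w],None,fx=k,fy=k,interpolation=cv2.INTER_CUBIC)
a=np.hstack([cr(t,305,270,33,37,8),cr(t,375,218,50,37,8)[:, :400]])
b=cr(t,200,240,55,64,4)
# layout 1: drum(264x296) | cam plate (8x: 50x37 ->)  ; 
cam=cr(t,375,218,55,80,4); # 220x320
out=np.zeros((600,800,3),np.uint8)
out[:296,:264]=cr(t,305,270,33,37,8)
out[:320,270:490]=cam
out[:256,500:720]=b
out[325:325+240,:240]=cr(s,270,230,30,30,8)
out[325:325+270,245:245+300]=cr(s,215,280,100,90,3)
out[325:325+225,550:550+250]=cr(s,312,183,83,75,3)[:225,:250] if True else 0
cv2.imwrite('pics/c1.png',out)
E
```

```text
Traceback (most recent call last):
ValueError: could not broadcast input array from shape (225,249,3) into shape (225,250,3)
```

```bash
python3 - <<'E'
import cv2,numpy as np
t=cv2.imread('pics/top0.png');s=cv2.imread('pics/scene0.png')
out=np.zeros((600,800,3),np.uint8)
def cr(i,u,v,w,h,k,x,y): out[y:y+h*k,x:x+w*k]=cv2.resize(i[v:v+h,u:u+w],None,fx=k,fy=k,interpolation=cv2.INTER_CUBIC)
cr(t,305,270,33,37,8,0,0); cr(t,375,218,55,80,4,270,0); cr(t,200,240,55,64,4,500,0)
cr(s,270,230,30,30,8,0,325); cr(s,215,280,100,90,3,245,325); cr(s,312,183,80,75,3,550,325)
cv2.imwrite('pics/c1.png',out)
E
```

```text
(no output)
```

View pics/c1.png

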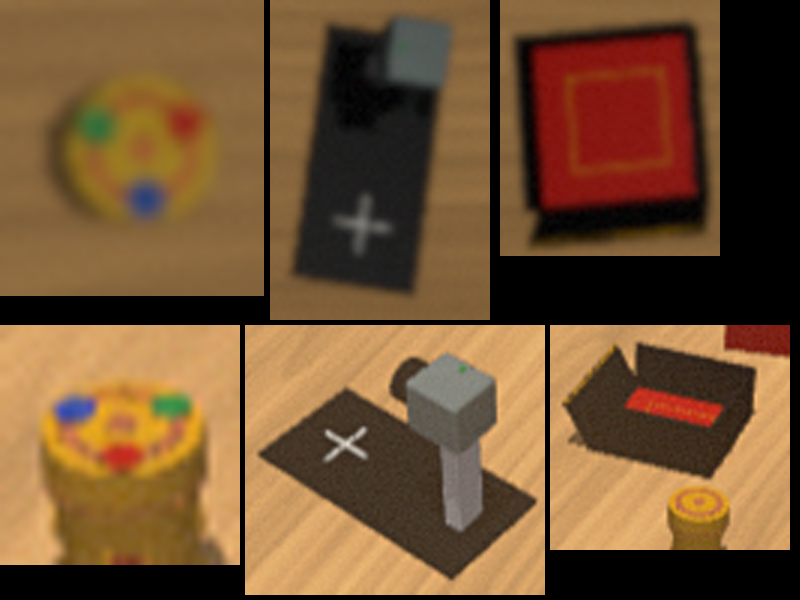

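The enlarged crops show:
- **Drum, top view:** crop positions are green (97,126), red (184,122), blue (145,200).
- **Drum, scene view:** blue (75,409), green (171,406), red (122,457).
- **Cross:** (363,224) in the top view and (346,443) in the scene view.
- **Case:** gold-square corners at (567,77), (665,66), (671,164) and (573,172). The gold edge of the panel runs from (531,243) to (705,230).

```bash
python3 - <<'E'
from h import *
np.set_printoptions(precision=4,suppress=True)
t=load('top0');s=load('scene0')
def P(c,X,Y,k,x,y,u,v): return (c,u+(X-x+.5)/k-.5,v+(Y-y+.5)/k-.5)
td=lambda X,Y:P(t,X,Y,8,0,0,305,270); tc=lambda X,Y:P(t,X,Y,4,270,0,375,218); tk=lambda X,Y:P(t,X,Y,4,500,0,200,240)
sd=lambda X,Y:P(s,X,Y,8,0,325,270,230); sc=lambda X,Y:P(s,X,Y,3,245,325,215,280); sk=lambda X,Y:P(s,X,Y,3,550,325,312,183)
d={}
for n,a,b in(('r',td(184,122),sd(122,457)),('g',td(97,126),sd(171,406)),('b',td(145,200),sd(75,409)),('c',td(143,147),sd(123,424)),('cross',tc(363,224),sc(346,443)),
 ('camheadC', tc(389,17),sc(495,376)),('plNL',tc(294,272),sc(260,453)),('plFL',tc(330,26),sc(536,500)) if 0 else ('plNL2',tc(294,272),sc(347,389)),
 ('edgeL',tk(531,243),sk(615,347)),('edgeR',tk(705,230),sk(565,403)),('backL',tk(518,38),sk(755,370)),('backR',tk(693,24),sk(712,477))):
    p,e=tri(a,b); d[n]=p; print(n,p,np.array(e)*1e3)
for n,X,Y in(('r',184,122),('g',97,126),('b',145,200),('c',143,147)): d[n]=onz(*td(X,Y),.074);print('z74',n,d[n])
m=(d['r']+d['g']+d['b'])/3
print('dots mean',m,[np.degrees(np.arctan2(*(d[k]-m)[1::-1]))-o for k,o in(('r',0),('g',120),('b',240))])
print('cross z6',onz(*tc(363,224),.006),onz(*sc(346,443),.006))
for n,X,Y in(('NL',294,272),('NR',412,293),('FL',330,26)): print(n,onz(*tc(X,Y),.006))
for n,X,Y in(('L',260,453),('T',347,389),('R',536,500),('B',451,579)): print('s',n,onz(*sc(X,Y),.006))
q=[onz(*tk(X,Y),.006) for X,Y in((567,77),(665,66),(671,164),(573,172))];print(np.array(q),np.mean(q,0))
for X,Y in((518,38),(693,24)): print('case back top',onz(*tk(X,Y),.066))
E
```

```text
r [ 0.489  -0.0579  0.0745] [1.4645 1.4645]
g [ 0.4881 -0.0212  0.0748] [1.3562 1.3562]
b [ 0.457  -0.0406  0.0751] [1.0346 1.0346]
c [ 0.4788 -0.0404  0.0753] [1.5045 1.5045]
cross [ 0.527  -0.3103  0.0083] [0.9889 0.9889]
camheadC [ 0.6856 -0.3103  0.1521] [2.086 2.086]
plNL [ 0.4564 -0.2848 -0.0529] [42.7365 42.7365]
plNL2 [ 0.4854 -0.2484  0.0056] [1.7395 1.7395]
edgeL [0.4441 0.3495 0.0538] [1.6043 1.6043]
edgeR [0.4537 0.2027 0.0553] [0.3634 0.3634]
backL [0.6198 0.3614 0.0629] [0.3467 0.3467]
backR [0.6346 0.2184 0.0021] [2.6864 2.6864]
z74 r [ 0.4902 -0.0571  0.074 ]
z74 g [ 0.4892 -0.0205  0.074 ]
z74 b [ 0.4579 -0.04    0.074 ]
z74 c [ 0.4801 -0.0396  0.074 ]
dots mean [ 0.4791 -0.0392  0.074 ] [np.float64(-58.15397818745095), np.float64(-58.34951967853844), np.float64(-417.7869915377714)]
cross z6 [ 0.5279 -0.3102  0.006 ] [ 0.5246 -0.309   0.006 ]
NL [ 0.4867 -0.2473  0.006 ]
NR [ 0.4663 -0.3512  0.006 ]
FL [ 0.706  -0.2878  0.006 ]
s L [ 0.465 -0.355  0.006]
s T [ 0.4842 -0.2497  0.006 ]
s R [ 0.7069 -0.2903  0.006 ]
s B [ 0.6888 -0.3978  0.006 ]
[[0.5912 0.3304 0.006 ]
 [0.5995 0.244  0.006 ]
 [0.513  0.2386 0.006 ]
 [0.5074 0.3245 0.006 ]] [0.5528 0.2844 0.006 ]
case back top [0.6191 0.3606 0.066 ]
case back top [0.6287 0.2116 0.066 ]
```

The drum is near (0.479, -0.040) with yaw about -58°, the cross near (0.527, -0.310) with camera yaw about -10.6°, and the case near (0.551, 0.283) with yaw about 3.8°. The panel's edge stands at about z = 0.054. Next is a helper that prints the moves in tool axes.

```bash
cat >> h.py <<'E'
def plan(goals,hand,start=None,vmax=32,wmax=6.0):
    """goals: list of (x,y,z,yaw_deg) tool-down; prints calls of 5 rows in tool axes (mm, deg)."""
    s=bot.sense(); p=np.array(start if start is not None else [*s['eef_pos'],np.degrees(s['ee_rot'][2])],float)
    for g in goals:
        g=np.array(g,float); d=g-p
        n=max(np.linalg.norm(d[:3])*1e3/vmax,abs(d[3])/wmax)+2
        n=int(np.ceil(n/5)*5); w=np.ones(n); w[[0,-1]]=1/3; w[[1,-2]]=2/3; f=np.cumsum(w)/w.sum()
        a=p.copy()
        for k in range(0,n,5):
            y=np.radians(a[3]); R=np.array([[np.cos(y),np.sin(y),0],[np.sin(y),-np.cos(y),0],[0,0,-1]])
            q=[p+d*x for x in f[k:k+5]]
            L=[[int(round(v)) for v in R.T@(x[:3]-a[:3])*1e3] for x in q]; W=[[0,0,int(round(a[3]-x[3]))] for x in q]
            print(json.dumps({"rotation":W,"linear":L,"hand":[hand]*5}))
            a=np.r_[a[:3]+R@np.array(L[-1])/1e3,a[3]-W[-1][2]]
        p=a; print('->',np.round(p,4))
E
python3 -c "
from h import *
plan([(.4785,-.04,.235,110)],93)"
```

```text
{"rotation": [[0, 0, -1], [0, 0, -4], [0, 0, -8], [0, 0, -12], [0, 0, -16]], "linear": [[6, -7, 0], [19, -21, 0], [38, -42, 0], [57, -62, 0], [76, -83, 0]], "hand": [93, 93, 93, 93, 93]}
{"rotation": [[0, 0, -4], [0, 0, -8], [0, 0, -12], [0, 0, -16], [0, 0, -19]], "linear": [[24, -15, 0], [48, -30, 0], [72, -44, 0], [96, -59, 0], [120, -74, 0]], "hand": [93, 93, 93, 93, 93]}
{"rotation": [[0, 0, -4], [0, 0, -8], [0, 0, -12], [0, 0, -16], [0, 0, -20]], "linear": [[28, -6, 0], [55, -12, 0], [83, -18, 0], [110, -24, 0], [138, -30, 0]], "hand": [93, 93, 93, 93, 93]}
{"rotation": [[0, 0, -4], [0, 0, -8], [0, 0, -12], [0, 0, -16], [0, 0, -20]], "linear": [[28, 4, 0], [56, 7, 0], [84, 11, 0], [112, 15, 0], [140, 18, 0]], "hand": [93, 93, 93, 93, 93]}
{"rotation": [[0, 0, -4], [0, 0, -8], [0, 0, -12], [0, 0, -14], [0, 0, -16]], "linear": [[25, 13, 0], [50, 26, 0], [75, 39, 0], [91, 48, 0], [100, 52, 0]], "hand": [93, 93, 93, 93, 93]}
-> [ 4.783000e-01 -3.970000e-02  2.350000e-01  1.104124e+02]
```

Request:
step_arm:
  rotation:
    - [0,0,-1]
    - [0,0,-4]
    - [0,0,-8]
    - [0,0,-12]
    - [0,0,-16]
  linear:
    - [6,-7,0]
    - [19,-21,0]
    - [38,-42,0]
    - [57,-62,0]
    - [76,-83,0]
  hand: [93,93,93,93,93]

```text
clock: 0.52
eef_pos: [0.2688, -0.5314, 0.2352]
ee_rot: [-3.141, -0.0, 0.622]
force: [0.6, -0.5, 0.5]
finger_gap: 1.0
grip_force: 0.0
```

Request:
step_arm:
  rotation:
    - [0,0,-4]
    - [0,0,-8]
    - [0,0,-12]
    - [0,0,-16]
    - [0,0,-19]
  linear:
    - [24,-15,0]
    - [48,-30,0]
    - [72,-44,0]
    - [96,-59,0]
    - [120,-74,0]
  hand: [93,93,93,93,93]

```text
clock: 0.93
eef_pos: [0.3236, -0.4014, 0.2354]
ee_rot: [-3.141, -0.0, 0.954]
force: [1.0, -0.0, 0.1]
finger_gap: 0.999
grip_force: 0.0
```

Request:
step_arm:
  rotation:
    - [0,0,-4]
    - [0,0,-8]
    - [0,0,-12]
    - [0,0,-16]
    - [0,0,-20]
  linear:
    - [28,-6,0]
    - [55,-12,0]
    - [83,-18,0]
    - [110,-24,0]
    - [138,-30,0]
  hand: [93,93,93,93,93]

```text
clock: 1.35
eef_pos: [0.3793, -0.2718, 0.2355]
ee_rot: [3.141, 0.0, 1.303]
force: [0.2, 0.2, -0.3]
finger_gap: 0.997
grip_force: 0.0
```

Request:
step_arm:
  rotation:
    - [0,0,-4]
    - [0,0,-8]
    - [0,0,-12]
    - [0,0,-16]
    - [0,0,-20]
  linear:
    - [28,4,0]
    - [56,7,0]
    - [84,11,0]
    - [112,15,0]
    - [140,18,0]
  hand: [93,93,93,93,93]

```text
clock: 1.77
eef_pos: [0.4342, -0.1417, 0.2355]
ee_rot: [3.141, 0.0, 1.652]
force: [-0.0, -0.4, 0.3]
finger_gap: 0.998
grip_force: 0.0
```

Request:
step_arm:
  rotation:
    - [0,0,-4]
    - [0,0,-8]
    - [0,0,-12]
    - [0,0,-14]
    - [0,0,-16]
  linear:
    - [25,13,0]
    - [50,26,0]
    - [75,39,0]
    - [91,48,0]
    - [100,52,0]
  hand: [93,93,93,93,93]

```text
clock: 2.18
eef_pos: [0.4785, -0.0377, 0.2354]
ee_rot: [-3.142, -0.0, 1.932]
force: [0.0, 0.2, -1.0]
finger_gap: 0.997
grip_force: 0.0
```

Request:
step_arm:
  rotation:
    - [0,0,0]
    - [0,0,0]
    - [0,0,0]
    - [0,0,0]
    - [0,0,0]
  linear:
    - [0,2,10]
    - [0,2,30]
    - [0,2,55]
    - [0,2,80]
    - [0,2,105]
  hand: [93,93,93,93,93]

```text
clock: 2.6
eef_pos: [0.4795, -0.0401, 0.1288]
ee_rot: [-3.141, 0.0, 1.925]
force: [1.3, -0.3, 0.9]
finger_gap: 0.998
grip_force: 0.0
```

Request:
step_arm:
  rotation:
    - [0,0,0]
    - [0,0,0]
    - [0,0,0]
    - [0,0,0]
    - [0,0,0]
  linear:
    - [0,0,25]
    - [0,0,45]
    - [0,0,60]
    - [0,0,67]
    - [0,0,69]
  hand: [93,93,93,93,93]

```text
clock: 3.02
eef_pos: [0.4792, -0.0398, 0.06]
ee_rot: [-3.14, -0.001, 1.926]
force: [-0.6, -0.7, 0.4]
finger_gap: 0.998
grip_force: 0.0
```

```bash
python3 - <<'E'
from h import *
c=snap('scene','scene1'); t=snap('top','top1'); s=bot.sense(); print(s['eef_pos'],np.degrees(s['ee_rot']))
a=cv2.resize(c['color'][190:290,230:340],None,fx=5,fy=5,interpolation=cv2.INTER_CUBIC)[:,:]
cv2.imwrite('pics/c2.png',a)
E
```

```text
[ 0.48012921 -0.03963074  0.0617747 ] [-1.79995818e+02  3.21466529e-03  1.10363771e+02]
```

View pics/c2.png

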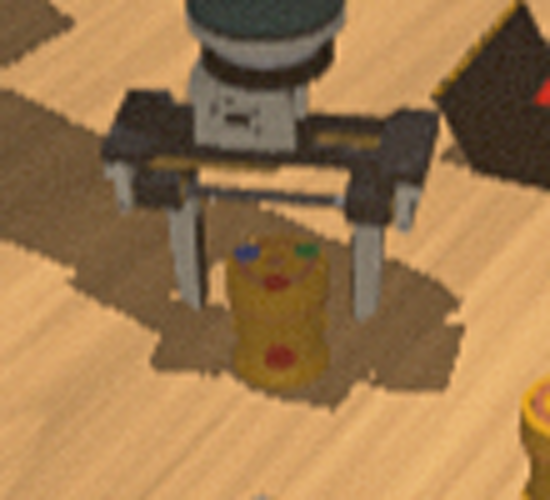

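The drum sits between the open fingertips at crop (190,305) and (367,315), with its rim centred near (278,262). I'll close now.

Request:
step_arm:
  rotation:
    - [0,0,0]
    - [0,0,0]
    - [0,0,0]
    - [0,0,0]
    - [0,0,0]
  linear:
    - [0,0,0]
    - [0,0,0]
    - [0,0,0]
    - [0,0,0]
    - [0,0,0]
  hand: [80,70,62,56,50]
  grip_force: 30

```text
clock: 3.53
eef_pos: [0.4803, -0.0392, 0.062]
ee_rot: [3.141, 0.0, 1.927]
force: [-4.6, -0.9, 2.5]
finger_gap: 0.694
grip_force: 2.2
```

Request:
step_arm:
  rotation:
    - [0,0,0]
    - [0,0,0]
    - [0,0,0]
    - [0,0,0]
    - [0,0,0]
  linear:
    - [0,0,0]
    - [0,0,0]
    - [0,0,0]
    - [0,0,0]
    - [0,0,0]
  hand: [50,50,50,50,50]

```text
clock: 3.95
eef_pos: [0.4801, -0.0392, 0.0619]
ee_rot: [-3.141, 0.0, 1.927]
force: [-5.0, -1.2, 5.6]
finger_gap: 0.654
grip_force: 30.0
```

Request:
step_arm:
  rotation:
    - [0,0,0]
    - [0,0,0]
    - [0,0,0]
    - [0,0,0]
    - [0,0,0]
  linear:
    - [0,0,-5]
    - [0,0,-15]
    - [0,0,-35]
    - [0,0,-55]
    - [0,0,-75]
  hand: [50,50,50,50,50]

```text
clock: 4.37
eef_pos: [0.4801, -0.0391, 0.138]
ee_rot: [3.141, -0.0, 1.927]
force: [0.3, 0.3, -2.9]
finger_gap: 0.655
grip_force: 30.0
```

Request:
step_arm:
  rotation:
    - [0,0,0]
    - [0,0,0]
    - [0,0,0]
    - [0,0,0]
    - [0,0,0]
  linear:
    - [0,0,-15]
    - [0,0,-25]
    - [0,0,-31]
    - [0,0,-31]
    - [0,0,-31]
  hand: [50,50,50,50,50]

```text
clock: 4.78
eef_pos: [0.4801, -0.0391, 0.1672]
ee_rot: [-3.141, -0.0, 1.927]
force: [-0.4, 0.8, -4.0]
finger_gap: 0.656
grip_force: 30.0
```

```bash
python3 - <<'E'
from h import *
c=snap('scene','scene2'); s=bot.sense(); print(s['eef_pos'],np.degrees(s['ee_rot']),s['grip_force'],s['finger_gap']*93)
cx,cy=proj(c,np.array([.479,-.04,.13])).astype(int); print(cx,cy)
cv2.imwrite('pics/c3.png',cv2.resize(c['color'][cy-35:cy+40,cx-40:cx+40],None,fx=7,fy=7,interpolation=cv2.INTER_CUBIC))
E
```

```text
[ 0.47994357 -0.03908282  0.16672318] [-1.79944246e+02 -3.32038052e-02  1.10415322e+02] 29.999186619897955 61.1019612858496
284 226
```

View pics/c3.png

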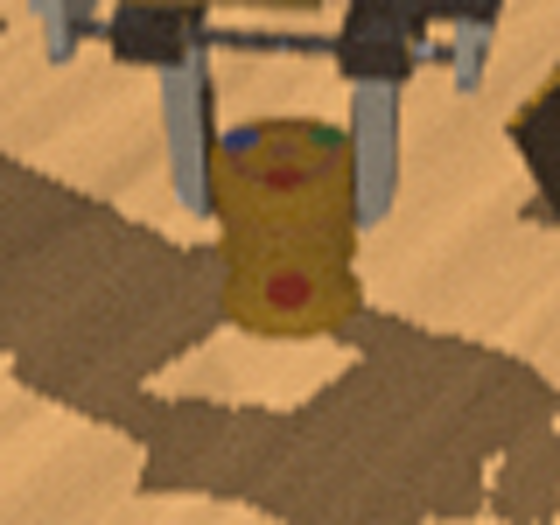

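The drum is held upright. In the crop the dots are blue (240,138), green (328,135) and red (283,178), and the red medallion is at (288,291). I'll refine the drum's pose from these and plan the move to the lens.

```bash
python3 - <<'E'
from h import *
from scipy.optimize import least_squares
np.set_printoptions(precision=4,suppress=True)
c=load('scene2'); f=lambda X,Y:np.array([244+(X+.5)/7-.5,191+(Y+.5)/7-.5])
ob={'r':f(283,178),'g':f(328,135),'b':f(240,138)}
a0={'r':0,'g':120,'b':240}; m=f(288,291)
def res(q,full=False):
    x,y,z,w,rd=q; r=[]
    for k in ob:
        a=np.radians(w+a0[k]); r+=list(proj(c,np.array([x+rd*np.cos(a),y+rd*np.sin(a),z+.074]))-ob[k])
    a=np.radians(w); r+=list(proj(c,np.array([x+.0275*np.cos(a),y+.0275*np.sin(a),z+.024]))-m)
    return np.array(r)
# x,y,z scaled: fit
s=least_squares(res,[.48,-.039,.105,-58,.021],x_scale=[.01,.01,.01,5,.005]); print(s.x,s.fun)
yaw=-58.3; th=np.radians(-10.6); F=np.array([.527,-.310]); A=F-.0275*np.array([np.cos(th),np.sin(th)])
print('axis target',A)
plan([(A[0],A[1],.167,110.4+(-10.6+58.3))],50)
E
```

```text
[  0.495   -0.0641   0.1243 -59.0386   0.0207] [-0.0066 -0.092   0.0352  0.092  -0.0532  0.0026  0.0246 -0.0008]
axis target [ 0.5    -0.3049]
{"rotation": [[0, 0, -1], [0, 0, -4], [0, 0, -7], [0, 0, -11], [0, 0, -15]], "linear": [[-7, -2, 0], [-20, -6, 0], [-39, -11, 0], [-59, -17, 0], [-79, -23, 0]], "hand": [50, 50, 50, 50, 50]}
{"rotation": [[0, 0, -3], [0, 0, -7], [0, 0, -11], [0, 0, -14], [0, 0, -18]], "linear": [[-17, -10, 0], [-35, -21, 0], [-53, -32, 0], [-70, -42, 0], [-88, -53, 0]], "hand": [50, 50, 50, 50, 50]}
{"rotation": [[0, 0, -4], [0, 0, -7], [0, 0, -11], [0, 0, -13], [0, 0, -15]], "linear": [[-13, -15, 0], [-27, -31, 0], [-40, -46, 0], [-49, -56, 0], [-53, -62, 0]], "hand": [50, 50, 50, 50, 50]}
-> [  0.4994  -0.3049   0.1667 158.4153]
```

Request:
step_arm:
  rotation:
    - [0,0,-1]
    - [0,0,-4]
    - [0,0,-7]
    - [0,0,-11]
    - [0,0,-15]
  linear:
    - [-7,-2,0]
    - [-20,-6,-1]
    - [-39,-11,-1]
    - [-59,-17,-1]
    - [-79,-23,-1]
  hand: [50,50,50,50,50]

```text
clock: 5.25
eef_pos: [0.4859, -0.1219, 0.1675]
ee_rot: [-3.141, -0.001, 2.193]
force: [-0.1, -0.4, -3.6]
finger_gap: 0.655
grip_force: 30.0
```

Request:
step_arm:
  rotation:
    - [0,0,-3]
    - [0,0,-7]
    - [0,0,-11]
    - [0,0,-14]
    - [0,0,-18]
  linear:
    - [-17,-10,0]
    - [-35,-21,0]
    - [-53,-32,0]
    - [-70,-42,0]
    - [-88,-53,0]
  hand: [50,50,50,50,50]

```text
clock: 5.67
eef_pos: [0.4937, -0.2244, 0.1673]
ee_rot: [-3.141, -0.002, 2.505]
force: [0.5, 0.2, -2.9]
finger_gap: 0.657
grip_force: 30.0
```

Request:
step_arm:
  rotation:
    - [0,0,-4]
    - [0,0,-7]
    - [0,0,-11]
    - [0,0,-13]
    - [0,0,-15]
  linear:
    - [-13,-15,0]
    - [-27,-31,0]
    - [-40,-46,0]
    - [-49,-56,0]
    - [-53,-62,0]
  hand: [50,50,50,50,50]

```text
clock: 6.08
eef_pos: [0.4993, -0.3064, 0.1671]
ee_rot: [3.141, -0.002, 2.766]
force: [-0.2, -1.0, -2.9]
finger_gap: 0.658
grip_force: 30.0
```

```bash
python3 - <<'E'
from h import *
c=snap('scene','scene3'); s=bot.sense(); print(s['eef_pos'],np.degrees(s['ee_rot']),s['grip_force'],s['finger_gap']*93)
cv2.imwrite('pics/c4.png',cv2.resize(c['color'][220:370,190:330],None,fx=4,fy=4,interpolation=cv2.INTER_CUBIC))
for p in([.527,-.31,.13],[.5,-.305,.181],[.5+.0275*.983,-.305-.0275*.184,.13]): print(((proj(c,np.array(p))-[190,220])*4+1.5).round(1))
E
```

```text
[ 0.49915216 -0.30676202  0.16704789] [-1.79999581e+02 -1.16899479e-01  1.58596800e+02] 29.99936953299766 60.9538609207167
[220.2 255.6]
[181.8 174.5]
[220.1 255.7]
```

View pics/c4.png

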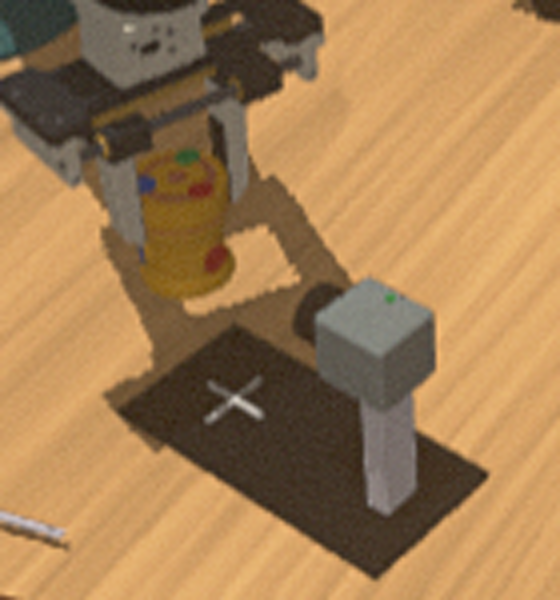

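The red medallion at crop (217,259) matches the predicted focus point (220,256). The drum is upright and clear of the lens at (318,312). I'll hold here, then turn to green.

Request:
step_arm:
  rotation:
    - [0,0,0]
    - [0,0,0]
    - [0,0,0]
    - [0,0,0]
    - [0,0,0]
  linear:
    - [-1,-1,0]
    - [-1,-1,0]
    - [-1,-1,0]
    - [-1,-1,0]
    - [-1,-1,0]
  hand: [50,50,50,50,50]

```text
clock: 6.55
eef_pos: [0.5003, -0.3059, 0.1687]
ee_rot: [3.142, 0.0, 2.765]
force: [1.1, 1.1, -4.1]
finger_gap: 0.657
grip_force: 30.0
```

Request:
step_arm:
  rotation:
    - [0,0,0]
    - [0,0,0]
    - [0,0,0]
    - [0,0,0]
    - [0,0,0]
  linear:
    - [0,0,0]
    - [0,0,0]
    - [0,0,0]
    - [0,0,0]
    - [0,0,0]
  hand: [50,50,50,50,50]

```text
clock: 6.97
eef_pos: [0.5002, -0.3063, 0.1687]
ee_rot: [-3.142, -0.0, 2.765]
force: [-1.1, 0.2, -4.5]
finger_gap: 0.654
grip_force: 30.0
```

Request:
step_arm:
  rotation:
    - [0,0,0]
    - [0,0,0]
    - [0,0,0]
    - [0,0,0]
    - [0,0,0]
  linear:
    - [0,0,0]
    - [0,0,0]
    - [0,0,0]
    - [0,0,0]
    - [0,0,0]
  hand: [50,50,50,50,50]

```text
clock: 7.38
eef_pos: [0.5002, -0.3063, 0.1687]
ee_rot: [-3.142, -0.0, 2.765]
force: [-0.2, 0.5, -3.0]
finger_gap: 0.656
grip_force: 30.0
```

Request:
step_arm:
  rotation:
    - [0,0,0]
    - [0,0,0]
    - [0,0,0]
    - [0,0,0]
    - [0,0,0]
  linear:
    - [0,0,0]
    - [0,0,0]
    - [0,0,0]
    - [0,0,0]
    - [0,0,0]
  hand: [50,50,50,50,50]

```text
clock: 7.8
eef_pos: [0.5002, -0.3063, 0.1687]
ee_rot: [-3.142, 0.0, 2.765]
force: [-0.7, -1.1, -3.4]
finger_gap: 0.658
grip_force: 30.0
```

Request:
step_arm:
  rotation:
    - [0,0,2]
    - [0,0,6]
    - [0,0,12]
    - [0,0,18]
    - [0,0,24]
  linear:
    - [0,0,0]
    - [0,0,0]
    - [0,0,0]
    - [0,0,0]
    - [0,0,0]
  hand: [50,50,50,50,50]

```text
clock: 8.22
eef_pos: [0.5002, -0.3063, 0.1687]
ee_rot: [3.142, 0.0, 2.341]
force: [-0.6, 0.1, -3.3]
finger_gap: 0.656
grip_force: 30.0
```

Request:
step_arm:
  rotation:
    - [0,0,6]
    - [0,0,12]
    - [0,0,18]
    - [0,0,24]
    - [0,0,30]
  linear:
    - [0,0,0]
    - [0,0,0]
    - [0,0,0]
    - [0,0,0]
    - [0,0,0]
  hand: [50,50,50,50,50]

```text
clock: 8.63
eef_pos: [0.5002, -0.3063, 0.1687]
ee_rot: [3.142, 0.0, 1.817]
force: [1.0, 0.3, -4.1]
finger_gap: 0.659
grip_force: 30.0
```

Request:
step_arm:
  rotation:
    - [0,0,6]
    - [0,0,12]
    - [0,0,18]
    - [0,0,24]
    - [0,0,30]
  linear:
    - [0,0,0]
    - [0,0,0]
    - [0,0,0]
    - [0,0,0]
    - [0,0,0]
  hand: [50,50,50,50,50]

```text
clock: 9.05
eef_pos: [0.5002, -0.3063, 0.1686]
ee_rot: [-3.142, -0.0, 1.294]
force: [-0.8, -0.2, -4.3]
finger_gap: 0.657
grip_force: 30.0
```

Request:
step_arm:
  rotation:
    - [0,0,6]
    - [0,0,12]
    - [0,0,18]
    - [0,0,24]
    - [0,0,28]
  linear:
    - [0,0,0]
    - [0,0,0]
    - [0,0,0]
    - [0,0,0]
    - [0,0,0]
  hand: [50,50,50,50,50]

```text
clock: 9.47
eef_pos: [0.5002, -0.3063, 0.1687]
ee_rot: [3.142, -0.0, 0.804]
force: [-0.1, -0.7, -4.4]
finger_gap: 0.654
grip_force: 30.0
```

Request:
step_arm:
  rotation:
    - [0,0,4]
    - [0,0,7]
    - [0,0,8]
    - [0,0,8]
    - [0,0,8]
  linear:
    - [0,0,0]
    - [0,0,0]
    - [0,0,0]
    - [0,0,0]
    - [0,0,0]
  hand: [50,50,50,50,50]

```text
clock: 9.88
eef_pos: [0.5002, -0.3063, 0.1687]
ee_rot: [-3.142, -0.0, 0.672]
force: [-0.5, 0.8, -4.1]
finger_gap: 0.658
grip_force: 30.0
```

```bash
python3 - <<'E'
from h import *
s=bot.sense(); print(s['eef_pos'],np.degrees(s['ee_rot']),s['grip_force'],s['joint_positions'],s['clock'])
E
```

```text
[ 0.50021304 -0.30629445  0.16865798] [-1.79998857e+02 -1.32461739e-03  3.85101858e+01] 29.99948706381474 [-5.92937573e-01 -5.03518484e-02  1.72079092e+00  2.81929473e-05
  1.47116566e+00  3.05726411e-01] 9.8833
```

Request:
step_arm:
  rotation:
    - [0,0,0]
    - [0,0,0]
    - [0,0,0]
    - [0,0,0]
    - [0,0,0]
  linear:
    - [0,0,0]
    - [0,0,0]
    - [0,0,0]
    - [0,0,0]
    - [0,0,0]
  hand: [50,50,50,50,50]

```text
clock: 10.3
eef_pos: [0.5002, -0.3063, 0.1686]
ee_rot: [-3.142, -0.0, 0.671]
force: [-0.0, 0.0, -3.6]
finger_gap: 0.658
grip_force: 30.0
```

Request:
step_arm:
  rotation:
    - [0,0,0]
    - [0,0,0]
    - [0,0,0]
    - [0,0,0]
    - [0,0,0]
  linear:
    - [0,0,0]
    - [0,0,0]
    - [0,0,0]
    - [0,0,0]
    - [0,0,0]
  hand: [50,50,50,50,50]

```text
clock: 10.72
eef_pos: [0.5002, -0.3063, 0.1687]
ee_rot: [3.142, 0.0, 0.67]
force: [-0.2, -0.1, -3.5]
finger_gap: 0.66
grip_force: 30.0
```

Request:
step_arm:
  rotation:
    - [0,0,0]
    - [0,0,0]
    - [0,0,0]
    - [0,0,0]
    - [0,0,0]
  linear:
    - [0,0,0]
    - [0,0,0]
    - [0,0,0]
    - [0,0,0]
    - [0,0,0]
  hand: [50,50,50,50,50]

```text
clock: 11.13
eef_pos: [0.5002, -0.3063, 0.1687]
ee_rot: [3.142, -0.0, 0.67]
force: [0.2, 0.1, -3.9]
finger_gap: 0.658
grip_force: 30.0
```

Request:
step_arm:
  rotation:
    - [0,0,2]
    - [0,0,6]
    - [0,0,12]
    - [0,0,18]
    - [0,0,24]
  linear:
    - [0,0,0]
    - [0,0,0]
    - [0,0,0]
    - [0,0,0]
    - [0,0,0]
  hand: [50,50,50,50,50]

```text
clock: 11.55
eef_pos: [0.5002, -0.3063, 0.1687]
ee_rot: [3.142, 0.0, 0.246]
force: [0.2, 0.1, -3.8]
finger_gap: 0.654
grip_force: 30.0
```

Request:
step_arm:
  rotation:
    - [0,0,6]
    - [0,0,12]
    - [0,0,18]
    - [0,0,24]
    - [0,0,30]
  linear:
    - [0,0,0]
    - [0,0,0]
    - [0,0,0]
    - [0,0,0]
    - [0,0,0]
  hand: [50,50,50,50,50]

```text
clock: 11.97
eef_pos: [0.5002, -0.3063, 0.1686]
ee_rot: [-3.142, -0.0, -0.277]
force: [1.1, 0.3, -3.6]
finger_gap: 0.66
grip_force: 30.0
```

Request:
step_arm:
  rotation:
    - [0,0,6]
    - [0,0,12]
    - [0,0,18]
    - [0,0,24]
    - [0,0,30]
  linear:
    - [0,0,0]
    - [0,0,0]
    - [0,0,0]
    - [0,0,0]
    - [0,0,0]
  hand: [50,50,50,50,50]

```text
clock: 12.38
eef_pos: [0.5002, -0.3063, 0.1686]
ee_rot: [3.142, 0.0, -0.801]
force: [-0.1, -0.2, -4.0]
finger_gap: 0.658
grip_force: 30.0
```

Request:
step_arm:
  rotation:
    - [0,0,6]
    - [0,0,12]
    - [0,0,18]
    - [0,0,24]
    - [0,0,28]
  linear:
    - [0,0,0]
    - [0,0,0]
    - [0,0,0]
    - [0,0,0]
    - [0,0,0]
  hand: [50,50,50,50,50]

```text
clock: 12.8
eef_pos: [0.5002, -0.3063, 0.1687]
ee_rot: [-3.142, -0.0, -1.29]
force: [0.4, -0.2, -3.4]
finger_gap: 0.654
grip_force: 30.0
```

Request:
step_arm:
  rotation:
    - [0,0,4]
    - [0,0,7]
    - [0,0,8]
    - [0,0,8]
    - [0,0,8]
  linear:
    - [0,0,0]
    - [0,0,0]
    - [0,0,0]
    - [0,0,0]
    - [0,0,0]
  hand: [50,50,50,50,50]

```text
clock: 13.22
eef_pos: [0.5002, -0.3063, 0.1687]
ee_rot: [-3.142, -0.0, -1.422]
force: [0.3, -0.1, -3.0]
finger_gap: 0.659
grip_force: 30.0
```

Request:
step_arm:
  rotation:
    - [0,0,0]
    - [0,0,0]
    - [0,0,0]
    - [0,0,0]
    - [0,0,0]
  linear:
    - [0,0,0]
    - [0,0,0]
    - [0,0,0]
    - [0,0,0]
    - [0,0,0]
  hand: [50,50,50,50,50]

```text
clock: 13.63
eef_pos: [0.5002, -0.3063, 0.1686]
ee_rot: [3.142, 0.0, -1.424]
force: [-1.0, -0.2, -3.4]
finger_gap: 0.654
grip_force: 30.0
```

```bash
python3 - <<'E'
from h import *
c=snap('scene','scene4'); s=bot.sense(); print(s['eef_pos'],np.degrees(s['ee_rot']),s['grip_force'],s['joint_positions'],s['clock'])
cv2.imwrite('pics/c5.png',cv2.resize(c['color'][220:370,190:330],None,fx=4,fy=4,interpolation=cv2.INTER_CUBIC))
E
```

```text
[ 0.50018691 -0.30632876  0.1686516 ] [ 1.79999347e+02 -8.96886544e-05 -8.15805132e+01] 29.9993689515577 [-5.92993095e-01 -5.03601487e-02  1.72080938e+00 -8.88010851e-06
  1.47115078e+00  2.40165268e+00] 13.6833
```

View pics/c5.png

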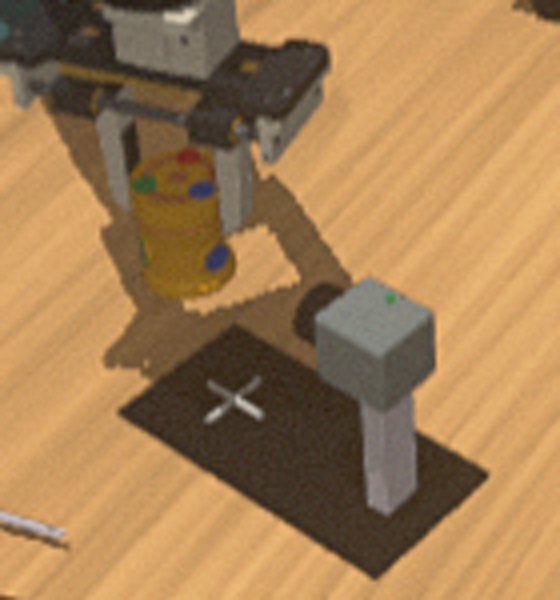

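The blue medallion at crop (217,258) sits at the focus and faces the lens. I'll hold it there and plan the move to the case.

Request:
step_arm:
  rotation:
    - [0,0,0]
    - [0,0,0]
    - [0,0,0]
    - [0,0,0]
    - [0,0,0]
  linear:
    - [0,0,0]
    - [0,0,0]
    - [0,0,0]
    - [0,0,0]
    - [0,0,0]
  hand: [50,50,50,50,50]

```text
clock: 14.1
eef_pos: [0.5002, -0.3063, 0.1687]
ee_rot: [-3.142, -0.0, -1.424]
force: [-0.2, 0.2, -3.3]
finger_gap: 0.658
grip_force: 30.0
```

Request:
step_arm:
  rotation:
    - [0,0,0]
    - [0,0,0]
    - [0,0,0]
    - [0,0,0]
    - [0,0,0]
  linear:
    - [0,0,0]
    - [0,0,0]
    - [0,0,0]
    - [0,0,0]
    - [0,0,0]
  hand: [50,50,50,50,50]

```text
clock: 14.52
eef_pos: [0.5002, -0.3063, 0.1686]
ee_rot: [3.142, 0.0, -1.424]
force: [-0.4, 0.5, -3.2]
finger_gap: 0.66
grip_force: 30.0
```

```bash
python3 - <<'E'
from h import *
plan([(.551,.283,.169,-7)],50,vmax=30)
E
```

```text
{"rotation": [[0, 0, -1], [0, 0, -3], [0, 0, -6], [0, 0, -10], [0, 0, -13]], "linear": [[-8, -2, 0], [-25, -6, 0], [-50, -12, 0], [-75, -18, 0], [-100, -24, 0]], "hand": [50, 50, 50, 50, 50]}
{"rotation": [[0, 0, -3], [0, 0, -6], [0, 0, -10], [0, 0, -13], [0, 0, -16]], "linear": [[-23, -11, 0], [-46, -23, 0], [-69, -34, 0], [-92, -45, 0], [-115, -57, 0]], "hand": [50, 50, 50, 50, 50]}
{"rotation": [[0, 0, -3], [0, 0, -7], [0, 0, -10], [0, 0, -13], [0, 0, -16]], "linear": [[-19, -17, 0], [-38, -35, 0], [-57, -52, 0], [-76, -69, 0], [-95, -87, 0]], "hand": [50, 50, 50, 50, 50]}
{"rotation": [[0, 0, -4], [0, 0, -7], [0, 0, -10], [0, 0, -13], [0, 0, -17]], "linear": [[-14, -22, 0], [-28, -43, 0], [-41, -65, 0], [-55, -87, 0], [-68, -109, 0]], "hand": [50, 50, 50, 50, 50]}
{"rotation": [[0, 0, -3], [0, 0, -6], [0, 0, -9], [0, 0, -12], [0, 0, -13]], "linear": [[-7, -25, 0], [-13, -50, 0], [-20, -75, 0], [-24, -91, 0], [-26, -100, 0]], "hand": [50, 50, 50, 50, 50]}
-> [ 0.5512  0.2833  0.1686 -6.5856]
```

Request:
step_arm:
  rotation:
    - [0,0,-1]
    - [0,0,-3]
    - [0,0,-6]
    - [0,0,-10]
    - [0,0,-13]
  linear:
    - [-8,-2,0]
    - [-25,-6,0]
    - [-50,-12,0]
    - [-75,-18,0]
    - [-100,-24,0]
  hand: [50,50,50,50,50]

```text
clock: 14.93
eef_pos: [0.5092, -0.2024, 0.1686]
ee_rot: [-3.141, 0.0, -1.193]
force: [1.1, 0.1, -2.8]
finger_gap: 0.657
grip_force: 30.0
```

Request:
step_arm:
  rotation:
    - [0,0,-3]
    - [0,0,-6]
    - [0,0,-10]
    - [0,0,-13]
    - [0,0,-16]
  linear:
    - [-23,-11,0]
    - [-46,-23,0]
    - [-69,-34,0]
    - [-92,-45,0]
    - [-115,-57,0]
  hand: [50,50,50,50,50]

```text
clock: 15.35
eef_pos: [0.5201, -0.0743, 0.1688]
ee_rot: [-3.141, -0.0, -0.914]
force: [0.2, 1.2, -3.6]
finger_gap: 0.658
grip_force: 30.0
```

Request:
step_arm:
  rotation:
    - [0,0,-3]
    - [0,0,-7]
    - [0,0,-10]
    - [0,0,-13]
    - [0,0,-16]
  linear:
    - [-19,-17,0]
    - [-38,-35,0]
    - [-57,-52,0]
    - [-76,-69,0]
    - [-95,-87,0]
  hand: [50,50,50,50,50]

```text
clock: 15.77
eef_pos: [0.5314, 0.054, 0.1688]
ee_rot: [-3.141, -0.0, -0.635]
force: [-0.2, 0.1, -3.4]
finger_gap: 0.655
grip_force: 30.0
```

Request:
step_arm:
  rotation:
    - [0,0,-4]
    - [0,0,-7]
    - [0,0,-10]
    - [0,0,-13]
    - [0,0,-17]
  linear:
    - [-14,-22,0]
    - [-28,-43,0]
    - [-41,-65,0]
    - [-55,-87,0]
    - [-68,-109,0]
  hand: [50,50,50,50,50]

```text
clock: 16.18
eef_pos: [0.5416, 0.1822, 0.1688]
ee_rot: [-3.141, -0.0, -0.338]
force: [-0.1, -0.2, -4.1]
finger_gap: 0.653
grip_force: 30.0
```

Request:
step_arm:
  rotation:
    - [0,0,-3]
    - [0,0,-6]
    - [0,0,-9]
    - [0,0,-12]
    - [0,0,-13]
  linear:
    - [-7,-25,0]
    - [-13,-50,0]
    - [-20,-75,0]
    - [-24,-91,0]
    - [-26,-100,0]
  hand: [50,50,50,50,50]

```text
clock: 16.6
eef_pos: [0.5506, 0.2855, 0.1685]
ee_rot: [-3.141, 0.0, -0.11]
force: [-0.1, -0.3, -3.1]
finger_gap: 0.651
grip_force: 30.0
```

Request:
step_arm:
  rotation:
    - [0,0,0]
    - [0,0,0]
    - [0,0,0]
    - [0,0,0]
    - [0,0,0]
  linear:
    - [0,0,5]
    - [0,0,15]
    - [0,0,30]
    - [0,0,45]
    - [0,0,60]
  hand: [50,50,50,50,50]

```text
clock: 17.02
eef_pos: [0.5508, 0.2823, 0.1064]
ee_rot: [3.141, 0.001, -0.116]
force: [0.3, -0.1, -3.8]
finger_gap: 0.656
grip_force: 30.0
```

Request:
step_arm:
  rotation:
    - [0,0,0]
    - [0,0,0]
    - [0,0,0]
    - [0,0,0]
    - [0,0,0]
  linear:
    - [0,0,12]
    - [0,0,21]
    - [0,0,28]
    - [0,0,32]
    - [0,0,34]
  hand: [50,50,50,50,50]

```text
clock: 17.43
eef_pos: [0.5512, 0.2832, 0.0741]
ee_rot: [3.141, 0.0, -0.115]
force: [-0.2, -0.8, -3.2]
finger_gap: 0.657
grip_force: 30.0
```

```bash
python3 - <<'E'
from h import *
s=bot.sense(); print(s['eef_pos'],np.degrees(s['ee_rot']),s['force'],s['joint_positions'],s['clock'])
c=snap('scene','scene5')
cv2.imwrite('pics/c6.png',cv2.resize(c['color'][130:250,290:410],None,fx=5,fy=5,interpolation=cv2.INTER_CUBIC))
E
```

```text
[0.5511756  0.28323838 0.07414707] [ 1.79990511e+02  1.54505513e-02 -6.59235211e+00] [-0.1714047  -0.77013587 -3.23129223] [ 4.33529464e-01  8.68726068e-02  1.74035032e+00 -7.10894204e-07
  1.31468619e+00  2.11938420e+00] 17.4333
```

View pics/c6.png

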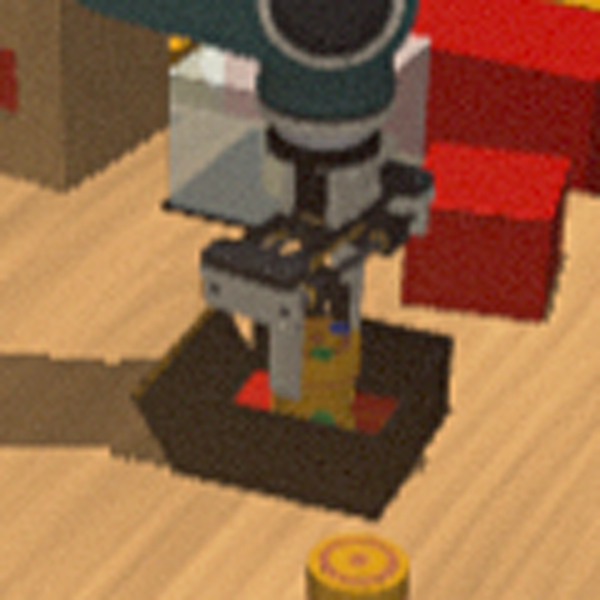

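The drum hangs inside the case, with its rim at crop (330,350) and green at (322,418). It is clear of all the walls, so I'll lower it slowly.

Request:
step_arm:
  rotation:
    - [0,0,0]
    - [0,0,0]
    - [0,0,0]
    - [0,0,0]
    - [0,0,0]
  linear:
    - [0,0,1]
    - [0,0,2]
    - [0,0,3]
    - [0,0,4]
    - [0,0,5]
  hand: [50,50,50,50,50]

```text
clock: 17.9
eef_pos: [0.5512, 0.2833, 0.0698]
ee_rot: [-3.141, -0.0, -0.115]
force: [-0.9, 1.0, -4.1]
finger_gap: 0.655
grip_force: 30.0
```

Request:
step_arm:
  rotation:
    - [0,0,0]
    - [0,0,0]
    - [0,0,0]
    - [0,0,0]
    - [0,0,0]
  linear:
    - [0,0,0.3]
    - [0,0,0.6]
    - [0,0,0.8]
    - [0,0,1]
    - [0,0,1]
  hand: [50,50,50,50,50]

```text
clock: 18.32
eef_pos: [0.5512, 0.2833, 0.0686]
ee_rot: [3.142, -0.0, -0.115]
force: [-0.3, -0.5, -3.2]
finger_gap: 0.653
grip_force: 30.0
```

Request:
step_arm:
  rotation:
    - [0,0,0]
    - [0,0,0]
    - [0,0,0]
    - [0,0,0]
    - [0,0,0]
  linear:
    - [0,0,0.2]
    - [0,0,0.4]
    - [0,0,0.6]
    - [0,0,0.8]
    - [0,0,1]
  hand: [50,50,50,50,50]

```text
clock: 18.73
eef_pos: [0.5513, 0.2833, 0.0679]
ee_rot: [-3.142, -0.0, -0.115]
force: [-0.9, -0.3, 1.3]
finger_gap: 0.657
grip_force: 30.0
```

The floor is touched, since the vertical force rose by about 5 N. I'll release, then rise.

Request:
step_arm:
  rotation:
    - [0,0,0]
    - [0,0,0]
    - [0,0,0]
    - [0,0,0]
    - [0,0,0]
  linear:
    - [0,0,0]
    - [0,0,0]
    - [0,0,0]
    - [0,0,0]
    - [0,0,0]
  hand: [62,64,67,71,76]

```text
clock: 19.15
eef_pos: [0.5512, 0.2833, 0.0677]
ee_rot: [-3.142, -0.0, -0.115]
force: [0.5, -0.2, 0.3]
finger_gap: 0.791
grip_force: 0.0
```

Request:
step_arm:
  rotation:
    - [0,0,0]
    - [0,0,0]
    - [0,0,0]
    - [0,0,0]
    - [0,0,0]
  linear:
    - [0,0,0]
    - [0,0,0]
    - [0,0,0]
    - [0,0,0]
    - [0,0,0]
  hand: [78,78,78,78,78]

```text
clock: 19.57
eef_pos: [0.5512, 0.2833, 0.0676]
ee_rot: [3.142, -0.0, -0.115]
force: [-0.8, -0.4, -0.5]
finger_gap: 0.838
grip_force: 0.0
```

Request:
step_arm:
  rotation:
    - [0,0,0]
    - [0,0,0]
    - [0,0,0]
    - [0,0,0]
    - [0,0,0]
  linear:
    - [0,0,-3]
    - [0,0,-10]
    - [0,0,-25]
    - [0,0,-45]
    - [0,0,-65]
  hand: [78,78,78,78,78]

```text
clock: 19.98
eef_pos: [0.5512, 0.2833, 0.1347]
ee_rot: [-3.141, -0.0, -0.115]
force: [0.1, 1.0, -0.2]
finger_gap: 0.837
grip_force: 0.0
```

Request:
step_arm:
  rotation:
    - [0,0,0]
    - [0,0,0]
    - [0,0,0]
    - [0,0,0]
    - [0,0,0]
  linear:
    - [0,0,-20]
    - [0,0,-35]
    - [0,0,-45]
    - [0,0,-50]
    - [0,0,-50]
  hand: [78,78,78,78,78]

```text
clock: 20.4
eef_pos: [0.5514, 0.2834, 0.1838]
ee_rot: [-3.141, -0.001, -0.115]
force: [-0.1, 0.5, 0.5]
finger_gap: 0.844
grip_force: 0.0
```

```bash
python3 - <<'E'
from h import *
c=snap('scene','scene6')
C=np.array([.551,.283]);x=np.array([.9978,.0663]); a=C-.145*x
plan([(*a,.184,4),(*a,.062,4)],0)
cv2.imwrite('pics/c7.png',cv2.resize(c['color'][130:250,290:410],None,fx=5,fy=5,interpolation=cv2.INTER_CUBIC))
E
```

```text
{"rotation": [[0, 0, 0], [0, 0, -1], [0, 0, -3], [0, 0, -4], [0, 0, -5]], "linear": [[-6, 1, 0], [-18, 3, 0], [-36, 7, 0], [-54, 10, -1], [-71, 13, -1]], "hand": [0, 0, 0, 0, 0]}
{"rotation": [[0, 0, -2], [0, 0, -3], [0, 0, -4], [0, 0, -5], [0, 0, -6]], "linear": [[-18, 2, 0], [-37, 4, 0], [-55, 5, 0], [-67, 7, 0], [-73, 7, 0]], "hand": [0, 0, 0, 0, 0]}
-> [0.406  0.2735 0.1836 4.4106]
{"rotation": [[0, 0, 0], [0, 0, 0], [0, 0, 0], [0, 0, 0], [0, 0, 0]], "linear": [[0, 0, 5], [0, 0, 15], [0, 0, 30], [0, 0, 46], [0, 0, 61]], "hand": [0, 0, 0, 0, 0]}
{"rotation": [[0, 0, 0], [0, 0, 0], [0, 0, 0], [0, 0, 0], [0, 0, 0]], "linear": [[0, 0, 15], [0, 0, 30], [0, 0, 45], [0, 0, 56], [0, 0, 61]], "hand": [0, 0, 0, 0, 0]}
-> [0.406  0.2735 0.0616 4.4106]
```

View pics/c7.png

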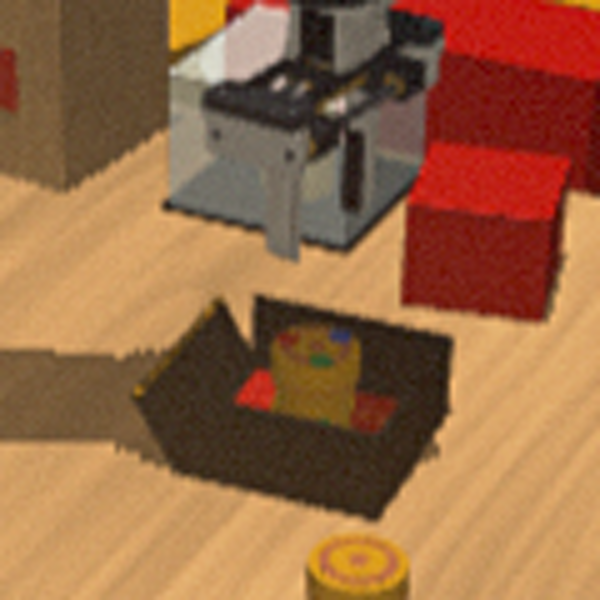

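The drum stands upright in the case, with dots red (290,340), blue (340,335) and green (320,360), so red faces the front. The panel leans out, with its gold edge running from (218,300) to (138,390). Next I'll move in front of the panel.

Request:
step_arm:
  rotation:
    - [0,0,0]
    - [0,0,-1]
    - [0,0,-3]
    - [0,0,-4]
    - [0,0,-5]
  linear:
    - [-6,1,0]
    - [-18,3,0]
    - [-36,7,0]
    - [-54,10,-1]
    - [-71,13,-1]
  hand: [0,0,0,0,0]

```text
clock: 20.87
eef_pos: [0.4772, 0.2782, 0.1827]
ee_rot: [3.141, 0.001, -0.026]
force: [0.4, 0.7, -0.2]
finger_gap: 0.532
grip_force: 0.0
```

Request:
step_arm:
  rotation:
    - [0,0,-2]
    - [0,0,-3]
    - [0,0,-4]
    - [0,0,-5]
    - [0,0,-6]
  linear:
    - [-18,2,0]
    - [-37,4,0]
    - [-55,5,0]
    - [-67,7,0]
    - [-73,7,0]
  hand: [0,0,0,0,0]

```text
clock: 21.28
eef_pos: [0.4039, 0.2732, 0.183]
ee_rot: [3.141, 0.001, 0.079]
force: [-0.3, -0.2, 0.1]
finger_gap: 0.17
grip_force: 0.0
```

Request:
step_arm:
  rotation:
    - [0,0,0]
    - [0,0,0]
    - [0,0,0]
    - [0,0,0]
    - [0,0,0]
  linear:
    - [0,0,5]
    - [0,0,15]
    - [0,0,30]
    - [0,0,46]
    - [0,0,61]
  hand: [0,0,0,0,0]

```text
clock: 21.7
eef_pos: [0.4062, 0.2733, 0.1205]
ee_rot: [3.141, 0.001, 0.076]
force: [-0.0, -0.5, -0.9]
finger_gap: 0.003
grip_force: 0.0
```

Request:
step_arm:
  rotation:
    - [0,0,0]
    - [0,0,0]
    - [0,0,0]
    - [0,0,0]
    - [0,0,0]
  linear:
    - [0,0,15]
    - [0,0,30]
    - [0,0,45]
    - [0,0,56]
    - [0,0,61]
  hand: [0,0,0,0,0]

```text
clock: 22.12
eef_pos: [0.4055, 0.273, 0.059]
ee_rot: [3.14, 0.003, 0.077]
force: [0.6, -0.2, -0.8]
finger_gap: 0.003
grip_force: 0.0
```

Request:
step_arm:
  rotation:
    - [0,0,0]
    - [0,0,0]
    - [0,0,0]
    - [0,0,0]
    - [0,0,0]
  linear:
    - [4,0,0]
    - [9,0,0]
    - [14,0,0]
    - [19,0,0]
    - [24,0,0]
  hand: [0,0,0,0,0]

```text
clock: 22.53
eef_pos: [0.4309, 0.2756, 0.0623]
ee_rot: [-3.141, -0.001, 0.077]
force: [-1.1, 0.4, 0.2]
finger_gap: 0.005
grip_force: 0.0
```

Request:
step_arm:
  rotation:
    - [0,0,0]
    - [0,0,0]
    - [0,0,0]
    - [0,0,0]
    - [0,0,0]
  linear:
    - [4,0,0]
    - [8,0,0]
    - [12,0,0]
    - [16,0,0]
    - [20,0,0]
  hand: [0,0,0,0,0]

```text
clock: 22.95
eef_pos: [0.4502, 0.277, 0.0617]
ee_rot: [-3.142, -0.0, 0.077]
force: [-1.9, 0.2, 1.7]
finger_gap: 0.002
grip_force: 1.1
```

Request:
step_arm:
  rotation:
    - [0,0,0]
    - [0,0,0]
    - [0,0,0]
    - [0,0,0]
    - [0,0,0]
  linear:
    - [3,0,0]
    - [6,0,0]
    - [9,0,0]
    - [11,0,0]
    - [13,0,0]
  hand: [0,0,0,0,0]

```text
clock: 23.37
eef_pos: [0.4631, 0.2779, 0.0617]
ee_rot: [-3.142, -0.0, 0.077]
force: [-1.0, -0.2, 2.1]
finger_gap: 0.007
grip_force: 0.7
```

Request:
step_arm:
  rotation:
    - [0,0,0]
    - [0,0,0]
    - [0,0,0]
    - [0,0,0]
    - [0,0,0]
  linear:
    - [0.5,0,0]
    - [1,0,0]
    - [1.5,0,0]
    - [2,0,0]
    - [2.5,0,0]
  hand: [0,0,0,0,0]

```text
clock: 23.78
eef_pos: [0.4653, 0.2781, 0.0616]
ee_rot: [3.142, 0.0, 0.077]
force: [-0.8, 0.2, 0.6]
finger_gap: 0.008
grip_force: 0.6
```

Request:
step_arm:
  rotation:
    - [0,0,0]
    - [0,0,0]
    - [0,0,0]
    - [0,0,0]
    - [0,0,0]
  linear:
    - [0.5,0,0]
    - [1,0,0]
    - [1.5,0,0]
    - [2,0,0]
    - [2.5,0,0]
  hand: [0,0,0,0,0]

```text
clock: 24.2
eef_pos: [0.4674, 0.2783, 0.0616]
ee_rot: [3.142, 0.001, 0.077]
force: [-10.8, -1.4, 7.0]
finger_gap: 0.001
grip_force: 5.2
```

```bash
python3 - <<'E'
from h import *
c=snap('scene','scene7')
cv2.imwrite('pics/c8.png',cv2.resize(c['color'][130:250,290:410],None,fx=5,fy=5,interpolation=cv2.INTER_CUBIC))
E
```

```text
(no output)
```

View pics/c8.png

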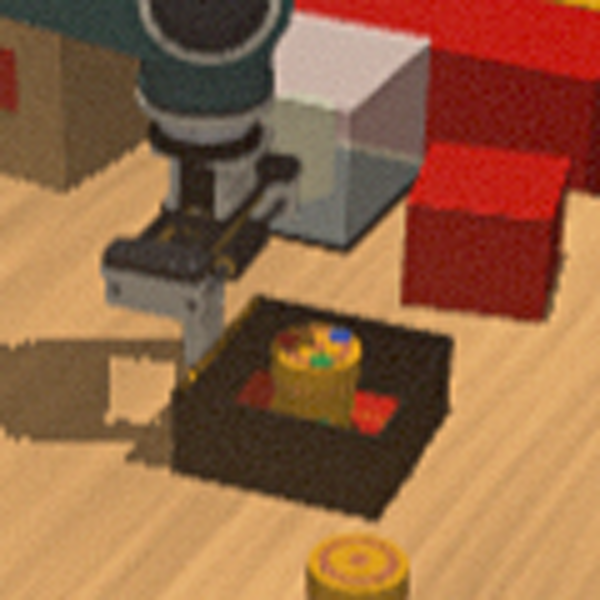

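The panel is upright. Its gold edge now runs from (262,300) to (185,385), flush with the walls, and the force rose to 11 N at the stop. I'll nudge slightly, then back off and rise clear.

Request:
step_arm:
  rotation:
    - [0,0,0]
    - [0,0,0]
    - [0,0,0]
    - [0,0,0]
    - [0,0,0]
  linear:
    - [0.3,0,0]
    - [0.5,0,0]
    - [0.5,0,0]
    - [0.5,0,0]
    - [0.5,0,0]
  hand: [0,0,0,0,0]

```text
clock: 24.67
eef_pos: [0.4674, 0.2783, 0.0616]
ee_rot: [3.141, 0.002, 0.077]
force: [-11.2, -1.4, 7.6]
finger_gap: 0.002
grip_force: 5.9
```

Request:
step_arm:
  rotation:
    - [0,0,0]
    - [0,0,0]
    - [0,0,0]
    - [0,0,0]
    - [0,0,0]
  linear:
    - [-3,0,0]
    - [-10,0,0]
    - [-20,0,0]
    - [-30,0,0]
    - [-40,0,0]
  hand: [0,0,0,0,0]

```text
clock: 25.08
eef_pos: [0.4272, 0.2751, 0.0615]
ee_rot: [3.141, 0.0, 0.077]
force: [-0.5, 0.6, -0.2]
finger_gap: 0.005
grip_force: 0.0
```

Request:
step_arm:
  rotation:
    - [0,0,0]
    - [0,0,0]
    - [0,0,0]
    - [0,0,0]
    - [0,0,0]
  linear:
    - [0,0,-10]
    - [0,0,-30]
    - [0,0,-60]
    - [0,0,-80]
    - [0,0,-90]
  hand: [0,0,0,0,0]

```text
clock: 25.5
eef_pos: [0.4291, 0.2757, 0.1555]
ee_rot: [-3.14, -0.004, 0.077]
force: [1.0, 1.1, 0.1]
finger_gap: 0.003
grip_force: 0.0
```

Request:
step_arm:
  rotation:
    - [0,0,0]
    - [0,0,0]
    - [0,0,0]
    - [0,0,0]
    - [0,0,0]
  linear:
    - [0,0,0]
    - [0,0,0]
    - [0,0,0]
    - [0,0,0]
    - [0,0,0]
  hand: [0,0,0,0,0]

```text
clock: 25.92
eef_pos: [0.4281, 0.2751, 0.1504]
ee_rot: [3.141, 0.002, 0.077]
force: [0.2, 0.3, -0.8]
finger_gap: 0.005
grip_force: 0.0
```

```bash
python3 - <<'E'
from h import *
c=snap('scene','scene8'); a=load('scene7')
p=slice(200,212),slice(325,345) # edge region should look unchanged bar the finger
print(np.abs(c['color'][186:235,330:385].astype(int)-a['color'][186:235,330:385]).mean(), bot.sense()['eef_pos'])
E
```

```text
5.375881261595548 [0.4281802  0.27510702 0.15068082]
```

```bash
python3 -c "
from workcell import bot
print(bot.job_done())"
```

```text
the job is handed in; nothing more can be done
None
```

I showed the medallions to the camera in the order red, green, blue, set the drum upright in the case with red to the front, folded the front up to its stop, and handed the job in; no verdict came back.

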